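# Run the fingertips along the sprung balls of a lid fixture

### The arm

A 6-joint arm with a two-finger parallel gripper is mounted at the origin on the work surface. World frame = base frame: x ahead of the robot, y to its left, z up, the work surface at z = 0. Lengths are in mm, angles in degrees, forces in N, time in s.
With the tool pointing down it reaches from about 350 to 725 mm from the base axis. Payload 6 kg.
Tool frame: the origin (TCP) lies at the centre of the arm's flange, where the gripper is bolted on; the fingertips stand 173 mm ahead of it and the grasp point (between the pads) lies 155 mm ahead of it (tip_reach is the distance from the TCP to the fingertips, in mm); z points along the fingers, y is the direction in which the jaws open and shut (so a half turn about z gives the same grasp; the last joint's range is limited). The gripper opens to 85 mm and grips with 20 to 120 N. Pads are 22 mm wide; open, the fingers measure 114 mm over their backs; the gripper's body (76 mm by 85 mm) begins 54 mm behind the grasp point. The pads swing forward as they close: fully open they stand 13 mm farther back than shut.
Start: joints at [87.588, 2.303, 4.859, 0, -92.561, -19.12], TCP at [220.184, 558.134, 404.661] pointing down, gripper open.
Joint ranges: [-146.85, 146.85], [-73.84, 115.35], [-62.03, 85.46], [-188.31, 113.3], [-161.28, -10.13], [-171.36, 171.36]. Speed limits (degrees/s): [147.25, 147.25, 172.46, 180, 180, 180].

### API

Orientations are given as a 3x3 rotation matrix whose columns are the frame's x, y, z axes.
In Python, from cell import get_obs, snapshot, camera_params, hand_in, cut_out, landmark_of, tip_reach gives the robot as it stands.
- The arm moves only by the tool carry_out, never from a script. Its argument "steps" is one flat list of numbers, 7 for each row, row after row: the turn, a rotation vector about the tool's x, y, z normalised to -1 to 1, where 1 is 120 degrees, then the shift along the tool's x, y, z normalised to -1 to 1, where 1 is 0.08 m, then the gripper command: -1 is shut, 1 is fully open, values between are in proportion. A call has 1 to 12 rows; each row is the pose to reach, as a shift and turn from the pose measured when the call began, along the tool's axes at that moment; what a row does not reach only later rows make up. A row lasts 1/12 s, in which the tool goes at most 41.7 mm and 7.16 degrees, less where a joint would pass 70% of its speed; a pose out of reach is approached as far as the arm can. A call with a number of a shift or a turn outside -1 to 1 is refused whole. A call with a gripper value outside its range is refused whole. The fingers move at their own pace and stop on an object; "newtons" is the grip in N (left out, the last holds). Time passes only in rows, so rows that repeat a pose let the fingers close. It gives the time, the measured TCP pose, the force and the opening at its end, in the units of the state.
- get_obs(): the state, without advancing time (a new reading comes with each control period).
- snapshot(name): name is "side" or "top"; returns the picture (384x512x3 uint8, red, green, blue); there is no depth.
- camera_params(name): a dict with "fx", "fy", "cx", "cy" (pixels), "view" (4x4, takes a point from world to camera coordinates). Camera axes: x right, y up, looking along -z (the intrinsics and any distortion apply to the point x, -y, -z); pixel columns grow to the right and rows downward; lengths in mm; the calibration is good to about 2 mm. A picture is of the moment at which its call begins. camera_params takes no time and is no camera call.
- hand_in(): hands the job in, once; it reports no verdict.
Trained networks look in the newest picture that a camera, given by its name, has taken for a name from the list of things; names that differ only in an ending like _2 or _b are one class to them, and where a whole thing is asked for, a point or a joint stands for the part that bears it (a point fixed in the world has none). Each returns a list of dicts, best first, with "conf" (0 to 1); they miss things now and then, are a little off and sometimes report something else, mostly with a low value. They report only what shows in the picture. A call takes as long as a camera call.
- cut_out(camera, query): "pixels" (384x512 bool, what is visible of it).
- landmark_of(camera, query): "position" ([x, y, z] in mm, in world coordinates, good to about 4 mm: a listed point, or the origin of a listed thing).
The state is a dict: "time": time; "q": joint angles; "joint_velocities": joint speeds; "tau": joint torques, N m; "tool_pos": TCP position; "eef_rot": TCP orientation; "contact_force": force on the tool from outside, world axes, zero at the start; "torque": the same for the moment, N m; "finger_gap": finger opening in mm.
Only numpy, scipy, OpenCV 4.12 (cv2) and the standard library are available. Lean on these libraries where they do the work, as an engineer would, in place of code of your own. Each camera call takes 0.05 s, during which the arm holds its last target. There are 200 camera calls.

### The job

Trimming swarf may have jammed the spring-loaded balls on which the moulded lids are turned: close the fingers and run the fingertips along the curved row of five balls in one low, light stroke, starting at the end beside the square stop block, so that each ball in turn dips a few millimetres and springs back. Press gently, never down to the bottom of a ball's travel, and stay down between the balls instead of hopping from one to the next. Pick nothing up, leave the things lying about undisturbed, and finish with the hand lifted clear.

Things in the scene. Friction and masses are not known exactly. Their poses are not given: they have to be found in the camera images.
- fixture: fixed aluminium plate 345 x 340 x 14 mm with a round brown nest (208 mm across, top 38 mm over the bench) and five sprung white balls in a curved row on its -x side, roughly towards the robot. Origin: on the bench under the nest's centre, also the centre of the row's arc; y to the left, z up. Two white oblong rests (24 x 66 mm) and two bar handles, 40 mm high, stand beside and behind the nest
- ball1_top (a point): top of white ball 1 at rest, 40 mm over the bench (the point does not dip with the ball). Ball 30 mm across, 12 mm proud of its steel housing (36 mm across). It rolls freely and sinks straight down on a spring: 2 N to start, 6 N at 10 mm. The balls lie 50 mm apart on an arc of 160 mm radius about the fixture's origin; ball 1 at the +y end, ball 5 at the -y end
- ball2_top (a point): top of white ball 2 at rest, 40 mm over the bench (the point does not dip with the ball). As ball 1
- ball3_top (a point): top of white ball 3 at rest, 40 mm over the bench (the point does not dip with the ball). As ball 1
- ball4_top (a point): top of white ball 4 at rest, 40 mm over the bench (the point does not dip with the ball). As ball 1
- ball5_top (a point): top of white ball 5 at rest, 40 mm over the bench (the point does not dip with the ball). As ball 1
- ball1 (a joint): how far ball 1 is pressed down, in m: 0 up at rest, 0.010 at its bottom
- ball2 (a joint): how far ball 2 is pressed down, in m: 0 up at rest, 0.010 at its bottom
- ball3 (a joint): how far ball 3 is pressed down, in m: 0 up at rest, 0.010 at its bottom
- ball4 (a joint): how far ball 4 is pressed down, in m: 0 up at rest, 0.010 at its bottom
- ball5 (a joint): how far ball 5 is pressed down, in m: 0 up at rest, 0.010 at its bottom
- stop_top (a point): centre of the top of the square steel stop block, 32 x 32 mm, top 38 mm over the bench; fixed on the plate 79 mm beyond one end ball, on the same arc. Which end differs from time to time
- rest_top (a point): centre of the top of the round steel end piece, 32 mm across, top 38 mm over the bench; fixed 79 mm beyond the other end ball, on the same arc
- master: loose steel disc, 44 mm across, 12 mm high, lying on the nest's top; origin at the centre of its underside. Leave alone
- gauge: loose hand-held gauge lying on the bench, 160 x 75 x 28 mm, origin at the centre of its underside, long side along x. Leave alone
- deburrer: loose deburring tool with a black handle, 145 mm long, 22 mm wide, 20 mm high, lying along x on the bench; origin under its middle. Leave alone
- spray: loose white bottle with a black cap, 66 mm across, 130 mm high, standing on the bench; origin at the centre of its underside. Leave alone

How it is judged:
By the outcome, as a careful person would: the job done as asked, in the order asked, and still so for the second after the job is handed in, with the robot touching nothing.
It also fails if it takes over 48 s, if anything falls off the work surface, if the arm or the gripper's body presses on something with over 40 N, if the wrist force passes 120 N, or if a joint passes its speed limit or range.

## Working session

There is one attempt and no reset: what is moved stays moved. The work goes in short steps, Python scripts to look and compute and a tool call to move; the robot and the scene stay as the last step left them, time stands still between calls to the robot, and variables do not carry over. Pictures are saved under pics/ and viewed, about 8 in all and at most 12, crops included, and the job is handed in when it is done.

Besides the shell and the picture viewer there is one more tool, called after "Emit:" as name(argument=value, ...) on one line, values as JSON. carry_out: Moves the arm, as the interface text tells. Scaled input: -1 to 1 covers 0.08 m each way for a shift and 120 degrees each way for a turn. Its arguments: {"type":"object","properties":{"steps":{"type":"array","items":{"type":"number","minimum":-1,"maximum":1}},"newtons":{"type":"number"}},"required":["steps"]}

```bash
mkdir -p pics; cat > h.py <<'E'
import numpy as np, cv2
from cell import *
E
python3 - <<'E'
from h import *
o=get_obs()
for k in ("time","tool_pos","eef_rot","finger_gap","contact_force"): print(k,np.round(o[k],3).tolist())
print(tip_reach() if callable(tip_reach) else tip_reach)
for c in("top","side"):
    cv2.imwrite(f"pics/{c}0.png",snapshot(c)[:,:,::-1])
for n in ["ball1_top","ball2_top","ball3_top","ball4_top","ball5_top","stop_top","rest_top","fixture","gauge","deburrer","spray","master"]:
  for c in("top","side"):
    try: print(n,c,[(np.round(d["position"]).tolist(),round(d["conf"],2)) for d in landmark_of(c,n)[:2]])
    except Exception as e: print(n,c,e)
E
```

```text
time 0.0
tool_pos [220.107, 558.149, 403.668]
eef_rot [[0.93, -0.367, -0.001], [-0.367, -0.93, -0.002], [0.0, 0.002, -1.0]]
finger_gap 85.478
contact_force [-0.252, 0.033, -0.206]
173.4
ball1_top top [([527.0, 142.0, 38.0], 0.97)]
ball1_top side [([527.0, 148.0, 37.0], 0.71)]
ball2_top top [([514.0, 96.0, 39.0], 0.58)]
ball2_top side [([515.0, 98.0, 42.0], 0.96)]
ball3_top top [([513.0, 48.0, 36.0], 0.57), ([529.0, 142.0, 38.0], 0.53)]
ball3_top side [([516.0, 50.0, 38.0], 0.95)]
ball4_top top [([533.0, 2.0, 42.0], 0.96)]
ball4_top side []
ball5_top top [([557.0, -40.0, 39.0], 0.67)]
ball5_top side [([560.0, -42.0, 43.0], 0.65)]
stop_top top [([625.0, -78.0, 34.0], 0.49)]
stop_top side [([631.0, -77.0, 40.0], 0.5)]
rest_top top [([582.0, 205.0, 42.0], 0.53)]
rest_top side [([587.0, 205.0, 36.0], 0.6)]
fixture top [([673.0, 72.0, 1.0], 0.76)]
fixture side [([672.0, 72.0, -0.0], 0.71), ([524.0, 348.0, 2.0], 0.47)]
gauge top [([534.0, -228.0, 4.0], 0.79), ([526.0, 346.0, 1.0], 0.68)]
gauge side [([537.0, -231.0, -1.0], 0.9)]
deburrer top [([386.0, 18.0, 4.0], 0.69)]
deburrer side [([390.0, 19.0, 1.0], 0.88)]
spray top [([523.0, 344.0, 1.0], 0.96)]
spray side [([525.0, 349.0, 3.0], 0.75)]
master top [([682.0, 44.0, 38.0], 0.77)]
master side [([678.0, 44.0, 37.0], 0.51)]
```

View pics/top0.png

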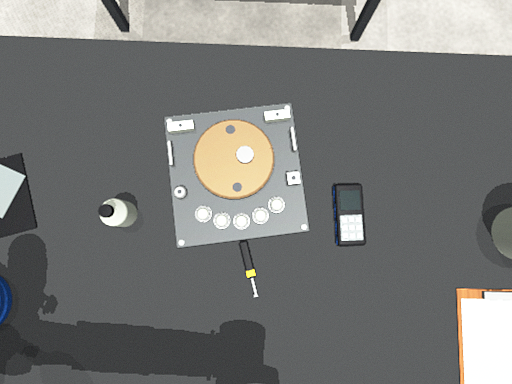

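View pics/side0.png

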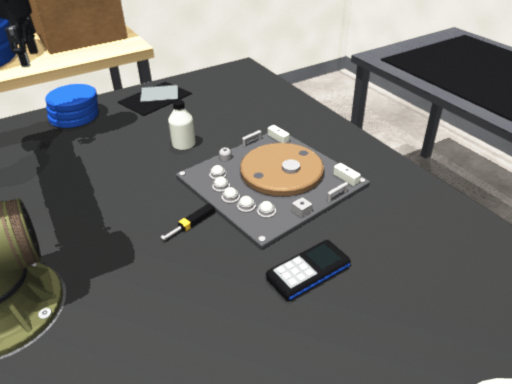

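The top view shows the square stop at (293,178), just beyond the right-hand ball (277,205), and the round piece at (180,191). So the stop is at the -y end and the stroke runs from ball 5 to ball 1. Next I fit the fixture pose to all the points.

```bash
cat >> h.py <<'E'
D=2*np.degrees(np.arcsin(25/160)); S=2*np.degrees(np.arcsin(79/320))
ANG={f"ball{i+1}_top":180-(2-i)*D for i in range(5)}
ANG["stop_top"]=ANG["ball5_top"]+S; ANG["rest_top"]=ANG["ball1_top"]-S
def proj(c,P):
    p=camera_params(c); v=(np.c_[P,np.ones(len(P))]@np.array(p["view"]).T)[:,:3]
    return np.c_[p["cx"]+p["fx"]*v[:,0]/-v[:,2], p["cy"]+p["fy"]*v[:,1]/v[:,2]]
E
python3 - <<'E'
from h import *
from scipy.optimize import least_squares
obs=[]
for r in range(2):
  for n in ANG:
    for c in("top","side"):
      for d in landmark_of(c,n)[:1]: obs.append((n,c,d["position"]))
  
a=np.radians([ANG[o[0]] for o in obs]); P=np.array([o[2] for o in obs])
f=lambda p: (np.c_[p[0]+160*np.cos(a+p[2]),p[1]+160*np.sin(a+p[2])]-P[:,:2]).ravel()
s=least_squares(f,[672,72,.15],loss="soft_l1",f_scale=4)
x,y,t=s.x; print("fit",x,y,np.degrees(t)); 
for o,r in zip(obs,f(s.x).reshape(-1,2)): print(o[0],o[1],np.round(r,1), round(o[2][2],1))
Q=[]
for n in ANG:
    b=np.radians(ANG[n])+t; q=[x+160*np.cos(b),y+160*np.sin(b),40 if "ball" in n else 38]; Q.append(q); print(n,np.round(q,1),round(np.degrees(b),1))
for c in("top","side"):
    im=cv2.resize(snapshot(c)[:,:,::-1].copy(),None,fx=4,fy=4,interpolation=cv2.INTER_CUBIC)
    for u,v in proj(c,np.array(Q)): cv2.drawMarker(im,(int(4*u+2),int(4*v+2)),(0,0,255),0,14,1)
    cr=im[390:1010,640:1260] if c=="top" else im[520:920,700:1400]
    cv2.imwrite(f"pics/{c}1.png",cr[:600])
E
```

```text
fit 672.4486186395408 73.81021935309812 9.175477937259345
ball1_top top [2.3 4.2] 38.3
ball1_top side [ 2.4 -1.7] 37.0
ball2_top top [0.2 2. ] 39.3
ball2_top side [-0.8  0.7] 42.5
ball3_top top [ 1.8 -0.1] 36.3
ball3_top side [-1.  -2.2] 38.2
ball4_top top [-3.3 -1.3] 42.4
ball5_top top [2.8 0.6] 38.6
ball5_top side [-0.1  2. ] 42.6
stop_top top [ 2.9 -2.2] 33.6
stop_top side [-3.  -2.7] 40.4
rest_top top [-0.5  0.9] 42.3
rest_top side [-5.7  0.4] 36.1
ball1_top top [2.3 4.2] 38.3
ball1_top side [ 2.4 -1.7] 37.0
ball2_top top [0.2 2. ] 39.3
ball2_top side [-0.8  0.7] 42.5
ball3_top top [ 1.8 -0.1] 36.3
ball3_top side [-1.  -2.2] 38.2
ball4_top top [-3.3 -1.3] 42.4
ball5_top top [2.8 0.6] 38.6
ball5_top side [-0.1  2. ] 42.6
stop_top top [ 2.9 -2.2] 33.6
stop_top side [-3.  -2.7] 40.4
rest_top top [-0.5  0.9] 42.3
rest_top side [-5.7  0.4] 36.1
ball1_top [529.6 145.9  40. ] 153.2
ball2_top [514.3  98.3  40. ] 171.2
ball3_top [514.5  48.3  40. ] 189.2
ball4_top [530.1   0.8  40. ] 207.2
ball5_top [559.6 -39.6  40. ] 225.1
stop_top [627.6 -79.8  38. ] 253.7
rest_top [581.5 205.5  38. ] 124.6
```

View pics/top1.png

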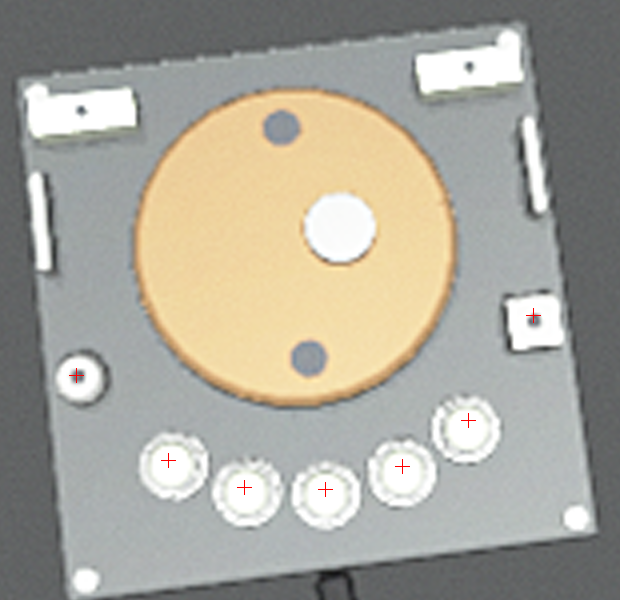

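View pics/side1.png

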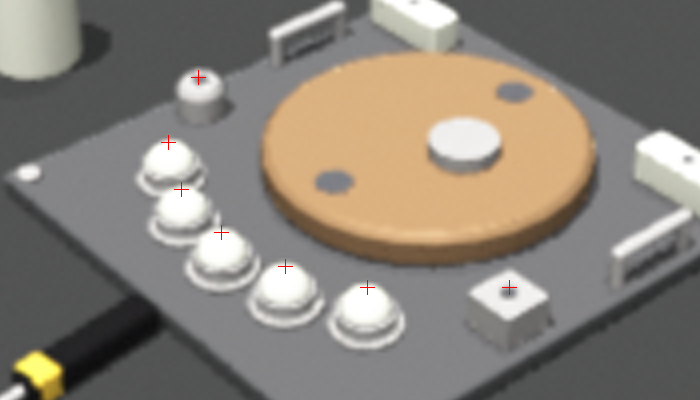

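The fit matches the picture. In the top view the ball centres sit about 3 mm nearer the robot than the fit, while the side view agrees with it. I'll use centre (671, 73.5), yaw 9.3°. The start point is the gap between stop and ball 5, at (589, -64). I'll close the fingers and travel high.

Emit:
carry_out(steps=[0, 0, 0, 0.45, 0.35, 0, -1, 0, 0, 0, 0.9, 0.7, 0, -1, 0, 0, 0, 0.9, 0.7, 0, -1], newtons=20)

```text
time: 3.05
tool_pos: [268.5, 476.4, 405.8]
eef_rot: [[0.93, -0.369, 0.001], [-0.369, -0.93, 0.001], [0.001, -0.001, -1.0]]
contact_force: [-0.1, 1.2, 0.4]
finger_gap: 51.6
```

Emit:
carry_out(steps=[0, 0, 0, 0.45, 0.35, 0, -1, 0, 0, 0, 0.9, 0.7, 0, -1, 0, 0, 0, 0.9, 0.7, 0, -1])

```text
time: 3.3
tool_pos: [316.4, 394.3, 407.0]
eef_rot: [[0.929, -0.371, 0.003], [-0.371, -0.929, 0.002], [0.002, -0.002, -1.0]]
contact_force: [-0.1, 1.3, 1.4]
finger_gap: 12.2
```

Emit:
carry_out(steps=[0, 0, 0, 0.45, 0.35, 0, -1, 0, 0, 0, 0.9, 0.7, 0, -1, 0, 0, 0, 0.9, 0.7, 0, -1])

```text
time: 3.55
tool_pos: [363.9, 312.2, 408.1]
eef_rot: [[0.928, -0.373, 0.004], [-0.373, -0.928, 0.002], [0.003, -0.004, -1.0]]
contact_force: [-0.3, 0.5, 0.3]
finger_gap: 0.2
```

Emit:
carry_out(steps=[0, 0, 0, 0.45, 0.35, 0, -1, 0, 0, 0, 0.9, 0.7, 0, -1, 0, 0, 0, 0.9, 0.7, 0, -1])

```text
time: 3.8
tool_pos: [411.2, 230.0, 408.9]
eef_rot: [[0.927, -0.375, 0.005], [-0.375, -0.927, 0.003], [0.004, -0.004, -1.0]]
contact_force: [-0.5, 0.1, -0.4]
finger_gap: 0.3
```

Emit:
carry_out(steps=[0, 0, 0, 0.45, 0.35, 0, -1, 0, 0, 0, 0.9, 0.7, 0, -1, 0, 0, 0, 0.9, 0.7, 0, -1])

```text
time: 4.05
tool_pos: [458.3, 147.7, 409.4]
eef_rot: [[0.926, -0.378, 0.006], [-0.378, -0.926, 0.002], [0.005, -0.004, -1.0]]
contact_force: [-0.7, 2.3, 0.3]
finger_gap: 0.2
```

Emit:
carry_out(steps=[0, 0, 0, 0.45, 0.35, 0, -1, 0, 0, 0, 0.9, 0.7, 0, -1, 0, 0, 0, 0.9, 0.7, 0, -1])

```text
time: 4.3
tool_pos: [505.2, 65.1, 409.4]
eef_rot: [[0.924, -0.381, 0.006], [-0.381, -0.925, 0.001], [0.005, -0.003, -1.0]]
contact_force: [-0.8, 0.8, 0.4]
finger_gap: -0.1
```

```bash
cat >> h.py <<'E'
from scipy.spatial.transform import Rotation as R
C=np.array([671,73.5])
def rel(pos,yaw,o):
    A=np.array(o["eef_rot"]); c,s=np.cos(np.radians(yaw)),np.sin(np.radians(yaw))
    B=np.array([[c,s,0],[s,-c,0],[0,0,-1]])
    rv=np.degrees(R.from_matrix(A.T@B).as_rotvec())/120
    return np.r_[rv,A.T@(np.array(pos)-o["tool_pos"])/80]
def arc(phi,z): b=np.radians(phi); return [*(C+160*np.array([np.cos(b),np.sin(b)])),z],phi-270
def show(L):
    o=get_obs(); print("t",o["time"],"pos",np.round(o["tool_pos"],1),"F",np.round(o["contact_force"],1))
    d=np.array(o["tool_pos"])[:2]-C; print("phi",np.degrees(np.arctan2(d[1],d[0]))%360,"r",np.hypot(*d))
    for phi,z in L: print(phi,z,", ".join(f"{v:.3f}" for v in rel(*arc(phi,z),o)))
E
python3 -c "
from h import *
print(tip_reach() if callable(tip_reach) else tip_reach); show([(239.3,300)])"
```

```text
173.4
t 4.3 pos [505.2  65.1 409.4] F [-0.8  0.8  0.4]
phi 182.88671983767276 r 166.05931526718967
239.3 300 -0.002, -0.002, 0.069, 1.581, 1.097, 1.373
```

Emit:
carry_out(steps=[-0.001, -0.001, 0.035, 0.4, 0.28, 0.34, -1, -0.002, -0.002, 0.069, 0.79, 0.55, 0.69, -1, -0.002, -0.002, 0.069, 0.79, 0.55, 0.69, -1, -0.002, -0.002, 0.069, 0.79, 0.55, 0.69, -1])

```text
time: 4.63
tool_pos: [547.7, -1.4, 350.6]
eef_rot: [[0.858, -0.513, -0.005], [-0.513, -0.858, -0.002], [-0.004, 0.005, -1.0]]
contact_force: [-0.1, -0.8, -0.9]
finger_gap: -0.3
```

Emit:
carry_out(steps=[0, 0, 0, 0.35, 0.4, 0.34, -1, 0, 0, 0, 0.7, 0.66, 0.69, -1, 0, 0, 0, 0.7, 0.66, 0.69, -1, 0, 0, 0, 0.7, 0.66, 0.69, -1, 0, 0, 0, 0.7, 0.66, 0.69, -1])

```text
time: 5.05
tool_pos: [568.5, -75.2, 295.9]
eef_rot: [[0.858, -0.513, -0.006], [-0.513, -0.858, -0.003], [-0.003, 0.005, -1.0]]
contact_force: [0.2, -0.3, 1.2]
finger_gap: -0.0
```

```bash
python3 -c "
from h import *
show([(239.3,228)])"
```

```text
t 5.05 pos [568.5 -75.2 295.9] F [ 0.2 -0.3  1.2]
phi 235.41644730051075 r 180.6505859172718
239.3 228 0.002, 0.002, -0.001, 0.155, -0.258, 0.847
```

Emit:
carry_out(steps=[0.002, 0.002, -0.001, 0.15, -0.26, 0.3, -1, 0.002, 0.002, -0.001, 0.15, -0.26, 0.6, -1, 0.002, 0.002, -0.001, 0.155, -0.26, 0.85, -1, 0.002, 0.002, -0.001, 0.155, -0.26, 0.85, -1, 0.002, 0.002, -0.001, 0.155, -0.26, 0.85, -1, 0.002, 0.002, -0.001, 0.155, -0.26, 0.85, -1])

```text
time: 5.55
tool_pos: [590.1, -63.1, 230.8]
eef_rot: [[0.86, -0.51, 0.004], [-0.51, -0.86, -0.001], [0.004, -0.001, -1.0]]
contact_force: [0.9, -0.1, 0.2]
finger_gap: -0.2
```

```bash
python3 - <<'E'
from h import *
show([(239.3,209)])
a=cv2.resize(snapshot("side")[130:230,170:370,::-1].copy(),None,fx=4,fy=4,interpolation=cv2.INTER_CUBIC)
cv2.imwrite("pics/s2.png",a)
E
```

```text
t 5.55 pos [590.1 -63.1 230.8] F [ 0.9 -0.1  0.2]
phi 239.35571425145253 r 158.7577299456738
239.3 209 -0.000, -0.002, 0.000, -0.003, 0.016, 0.272
```

View pics/s2.png

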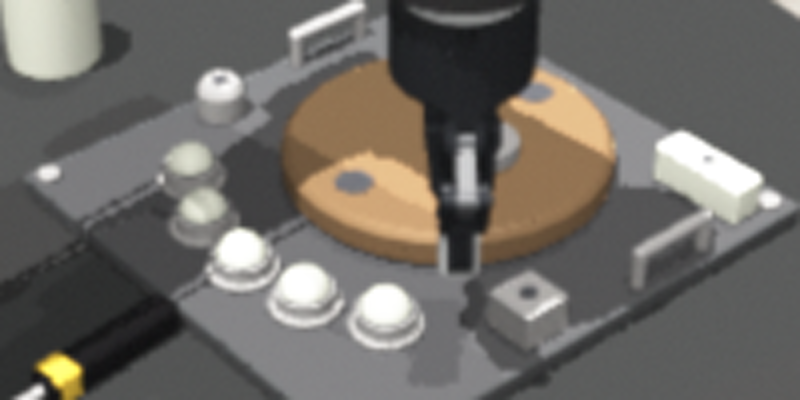

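Just to the left of the stop (529,293), the closed tips (457,272) hang over the gap, with ball 5 at (386,310) beyond. I'll lower to stroke height, with tips at about 35.5 mm.

Emit:
carry_out(steps=[0, -0.002, 0, 0, 0.015, 0.1, -1, 0, -0.002, 0, 0, 0.015, 0.2, -1, 0, -0.002, 0, 0, 0.015, 0.272, -1, 0, -0.002, 0, 0, 0.015, 0.272, -1, 0, -0.002, 0, 0, 0.015, 0.272, -1, 0, -0.002, 0, 0, 0.015, 0.272, -1])

```text
time: 6.1
tool_pos: [589.6, -64.4, 209.2]
eef_rot: [[0.86, -0.51, 0.001], [-0.51, -0.86, 0.001], [0.0, -0.001, -1.0]]
contact_force: [-0.0, 0.3, 0.3]
finger_gap: 0.1
```

```bash
python3 - <<'E'
from h import *
show([(239.3-x,209) for x in (2,4,6,8,10,12,14)])
E
```

```text
t 6.1 pos [589.6 -64.4 209.2] F [-0.   0.3  0.3]
phi 239.4632771885457 r 160.15092287360568
237.3 209 -0.000, -0.000, 0.017, -0.076, -0.003, 0.002
235.3 209 -0.000, -0.000, 0.033, -0.145, -0.007, 0.002
233.3 209 -0.000, -0.000, 0.050, -0.215, -0.013, 0.002
231.3 209 -0.000, -0.000, 0.067, -0.284, -0.021, 0.002
229.3 209 -0.000, -0.000, 0.083, -0.353, -0.032, 0.002
227.3 209 -0.000, -0.000, 0.100, -0.422, -0.046, 0.002
225.3 209 -0.000, -0.000, 0.117, -0.490, -0.061, 0.002
```

Emit:
carry_out(steps=[0, 0, 0.012, -0.05, -0.001, 0.002, -1, 0, 0, 0.023, -0.1, -0.004, 0.002, -1, 0, 0, 0.035, -0.147, -0.007, 0.002, -1, 0, 0, 0.047, -0.196, -0.011, 0.002, -1, 0, 0, 0.058, -0.245, -0.016, 0.002, -1, 0, 0, 0.07, -0.293, -0.022, 0.002, -1, 0, 0, 0.082, -0.342, -0.031, 0.002, -1, 0, 0, 0.093, -0.39, -0.039, 0.002, -1, 0, 0, 0.105, -0.44, -0.05, 0.002, -1, 0, 0, 0.117, -0.49, -0.061, 0.002, -1, 0, 0, 0.117, -0.49, -0.061, 0.002, -1, 0, 0, 0.117, -0.49, -0.061, 0.002, -1])

```text
time: 7.1
tool_pos: [558.8, -40.2, 210.1]
eef_rot: [[0.711, -0.703, 0.003], [-0.703, -0.711, 0.001], [0.002, -0.002, -1.0]]
contact_force: [-0.3, -0.2, 2.3]
finger_gap: -0.3
```

```bash
python3 - <<'E'
from h import *
show([(225.3-18,209)])
a=cv2.resize(snapshot("side")[130:230,170:370,::-1].copy(),None,fx=4,fy=4,interpolation=cv2.INTER_CUBIC)
cv2.imwrite("pics/s3.png",a)
E
```

```text
t 7.1 pos [558.8 -40.2 210.1] F [-0.3 -0.2  2.3]
phi 225.37276622800152 r 159.75963499654318
207.3 209 -0.001, -0.001, 0.150, -0.621, -0.095, 0.012
```

View pics/s3.png

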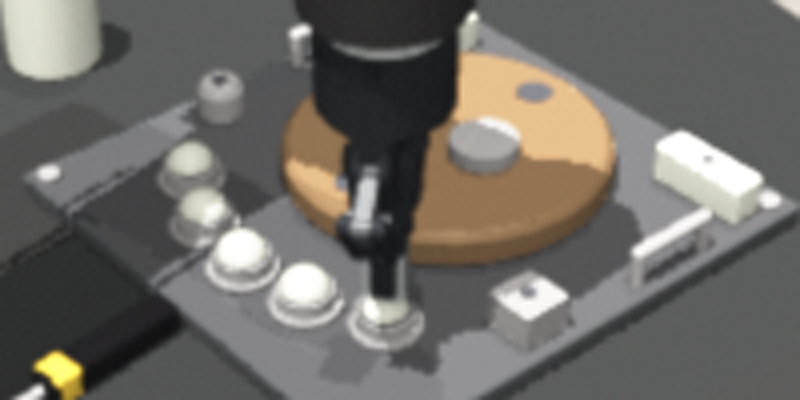

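The tips sit over ball 5 and press it with about 2-3 N; measured tip height is 36.7, a dip of about 3.3 mm. I'll continue about 1 mm lower to ball 4.

Emit:
carry_out(steps=[-0.001, -0.001, 0.012, -0.052, -0.001, 0.012, -1, -0.001, -0.001, 0.025, -0.105, -0.003, 0.016, -1, -0.001, -0.001, 0.038, -0.157, -0.006, 0.018, -1, -0.001, -0.001, 0.05, -0.209, -0.01, 0.018, -1, -0.001, -0.001, 0.062, -0.261, -0.016, 0.018, -1, -0.001, -0.001, 0.075, -0.313, -0.024, 0.018, -1, -0.001, -0.001, 0.088, -0.364, -0.033, 0.018, -1, -0.001, -0.001, 0.1, -0.416, -0.042, 0.018, -1, -0.001, -0.001, 0.112, -0.467, -0.053, 0.018, -1, -0.001, -0.001, 0.125, -0.518, -0.066, 0.018, -1, -0.001, -0.001, 0.138, -0.57, -0.08, 0.018, -1, -0.001, -0.001, 0.15, -0.621, -0.095, 0.018, -1])

```text
time: 8.15
tool_pos: [529.1, 0.0, 208.9]
eef_rot: [[0.458, -0.889, 0.0], [-0.889, -0.458, 0.001], [-0.001, -0.001, -1.0]]
contact_force: [-0.0, -0.1, 1.7]
finger_gap: 0.0
```

```bash
python3 - <<'E'
from h import *
show([(207.3-18,208.6),(189.3,209)])
E
```

```text
t 8.15 pos [529.1   0.  208.9] F [-0.  -0.1  1.7]
phi 207.37565361083807 r 159.82890579455753
189.3 208.6 -0.000, 0.000, 0.150, -0.621, -0.096, 0.004
189.3 209 -0.000, 0.000, 0.150, -0.621, -0.096, -0.001
```

Force reads a bit low for the measured height. I'll hold here briefly to average it and take a look.

Emit:
carry_out(steps=[0, 0, 0, 0, 0, 0, -1])

```text
time: 8.23
tool_pos: [529.2, 0.2, 209.3]
eef_rot: [[0.458, -0.889, 0.001], [-0.889, -0.458, 0.001], [-0.0, -0.002, -1.0]]
contact_force: [0.1, -0.8, 3.2]
finger_gap: 0.2
```

```bash
python3 - <<'E'
from h import *
F=[];Z=[]
for i in range(10):
    im=snapshot("side"); o=get_obs(); F.append(o["contact_force"]); Z.append(o["tool_pos"][2])
print(np.mean(F,0),np.std(F,0),np.mean(Z),np.std(Z),o["time"])
show([(189.3,208.6)])
cv2.imwrite("pics/s4.png",cv2.resize(im[165:225,190:290,::-1].copy(),None,fx=7,fy=7,interpolation=cv2.INTER_CUBIC))
E
```

```text
[ 0.18165   -0.283354   3.5383137] [0.61077754 0.47608414 0.54402029] 209.09183855115256 0.18876229583264756 8.7333
t 8.7333 pos [ 5.291e+02 -1.000e-01  2.089e+02] F [-1.  -0.2  4.2]
phi 207.4182986214709 r 159.83271470367637
189.3 208.6 -0.000, 0.000, 0.150, -0.622, -0.096, 0.004
```

View pics/s4.png

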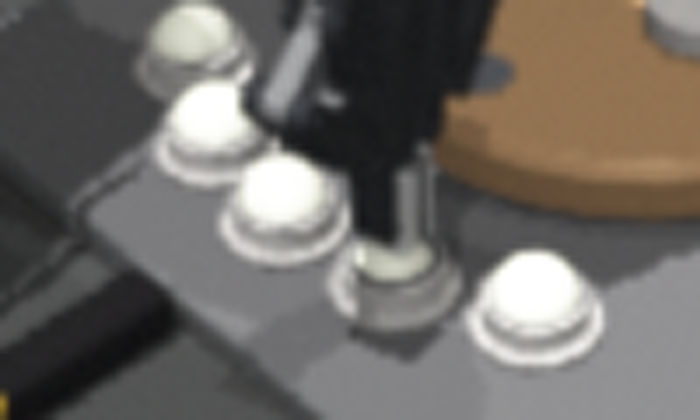

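Ball 4 is visibly dipped, ball 5 has sprung back, and the averaged 3.5 N means about 4 mm of dip. On to ball 3 at the same height.

Emit:
carry_out(steps=[0, 0, 0.012, -0.052, -0.001, 0.004, -1, 0, 0, 0.025, -0.105, -0.003, 0.004, -1, 0, 0, 0.038, -0.157, -0.006, 0.004, -1, 0, 0, 0.05, -0.209, -0.01, 0.004, -1, 0, 0, 0.062, -0.261, -0.016, 0.004, -1, 0, 0, 0.075, -0.313, -0.024, 0.004, -1, 0, 0, 0.088, -0.364, -0.033, 0.004, -1, 0, 0, 0.1, -0.416, -0.042, 0.004, -1, 0, 0, 0.112, -0.467, -0.053, 0.004, -1, 0, 0, 0.125, -0.518, -0.066, 0.004, -1, 0, 0, 0.138, -0.57, -0.08, 0.004, -1, 0, 0, 0.15, -0.622, -0.096, 0.004, -1])

```text
time: 9.73
tool_pos: [513.1, 47.7, 208.7]
eef_rot: [[0.16, -0.987, 0.001], [-0.987, -0.16, 0.001], [-0.001, -0.001, -1.0]]
contact_force: [-0.2, 0.1, 4.1]
finger_gap: -0.1
```

```bash
cat >> h.py <<'E'
def chk(nxt):
    F=[];Z=[]
    for i in range(5): snapshot("side"); o=get_obs(); F.append(o["contact_force"][2]); Z.append(o["tool_pos"][2])
    print("Fz",np.mean(F),"z",np.mean(Z)); show(nxt)
E
python3 -c "
from h import *
chk([(171.3,208.8)])"
```

```text
Fz 3.6419798316870953 z 208.64168943198405
t 9.9833 pos [513.2  47.5 208.6] F [0.3 0.9 3.6]
phi 189.34597518735183 r 159.95829122095498
171.3 208.8 -0.000, 0.000, 0.150, -0.620, -0.098, -0.002
```

Emit:
carry_out(steps=[0, 0, 0.012, -0.052, -0.001, 0, -1, 0, 0, 0.025, -0.105, -0.003, 0, -1, 0, 0, 0.038, -0.157, -0.006, 0, -1, 0, 0, 0.05, -0.209, -0.01, 0, -1, 0, 0, 0.062, -0.261, -0.016, 0, -1, 0, 0, 0.075, -0.313, -0.024, 0, -1, 0, 0, 0.088, -0.364, -0.033, 0, -1, 0, 0, 0.1, -0.416, -0.043, 0, -1, 0, 0, 0.112, -0.467, -0.054, 0, -1, 0, 0, 0.125, -0.518, -0.067, 0, -1, 0, 0, 0.138, -0.57, -0.082, 0, -1, 0, 0, 0.15, -0.62, -0.098, 0, -1])

```text
time: 10.98
tool_pos: [512.9, 97.6, 208.7]
eef_rot: [[-0.152, -0.988, 0.0], [-0.988, 0.152, 0.001], [-0.001, -0.0, -1.0]]
contact_force: [0.0, -0.3, 3.9]
finger_gap: -0.3
```

```bash
python3 -c "
from h import *
chk([(153.3,208.8)])"
```

```text
Fz 3.6083291542685956 z 208.63981594557214
t 11.2333 pos [512.9  97.5 208.7] F [-0.6 -0.2  3.6]
phi 171.37764352253495 r 159.93919636620964
153.3 208.8 -0.000, 0.000, 0.151, -0.621, -0.098, -0.001
```

Emit:
carry_out(steps=[0, 0, 0.012, -0.052, -0.001, 0, -1, 0, 0, 0.025, -0.105, -0.003, 0, -1, 0, 0, 0.038, -0.157, -0.006, 0, -1, 0, 0, 0.05, -0.209, -0.01, 0, -1, 0, 0, 0.062, -0.261, -0.016, 0, -1, 0, 0, 0.075, -0.313, -0.024, 0, -1, 0, 0, 0.088, -0.364, -0.033, 0, -1, 0, 0, 0.1, -0.416, -0.043, 0, -1, 0, 0, 0.112, -0.467, -0.054, 0, -1, 0, 0, 0.125, -0.518, -0.067, 0, -1, 0, 0, 0.138, -0.57, -0.082, 0, -1, 0, 0, 0.15, -0.62, -0.098, 0, -1])

```text
time: 12.23
tool_pos: [528.1, 145.2, 208.7]
eef_rot: [[-0.449, -0.894, 0.0], [-0.894, 0.449, 0.001], [-0.001, -0.0, -1.0]]
contact_force: [0.8, -0.5, 2.5]
finger_gap: -0.1
```

```bash
python3 -c "
from h import *
chk([(140,208.8)])"
```

```text
Fz 3.2463475406466094 z 208.6525269068017
t 12.4833 pos [528.  145.1 208.7] F [ 0.1 -0.   3.7]
phi 153.4175668039994 r 159.90582406367466
140 208.8 0.000, 0.000, 0.112, -0.464, -0.053, -0.001
```

Ball 1 is dipped too. Next the tips run off its far side, stopping short of the round end piece, and then lift.

Emit:
carry_out(steps=[0, 0, 0.012, -0.052, -0.001, 0, -1, 0, 0, 0.025, -0.105, -0.003, 0, -1, 0, 0, 0.038, -0.157, -0.006, 0, -1, 0, 0, 0.05, -0.209, -0.01, 0, -1, 0, 0, 0.062, -0.261, -0.016, 0, -1, 0, 0, 0.075, -0.313, -0.024, 0, -1, 0, 0, 0.088, -0.364, -0.033, 0, -1, 0, 0, 0.1, -0.416, -0.043, 0, -1, 0, 0, 0.112, -0.464, -0.053, 0, -1, 0, 0, 0.112, -0.464, -0.053, 0, -1, 0, 0, 0.112, -0.464, -0.053, 0, -1])

```text
time: 13.4
tool_pos: [548.0, 176.1, 207.8]
eef_rot: [[-0.642, -0.766, -0.001], [-0.766, 0.642, 0.0], [0.001, 0.001, -1.0]]
contact_force: [-0.1, -0.0, 0.4]
finger_gap: 0.1
```

Emit:
carry_out(steps=[0, 0, 0, 0, 0, -0.15, -1, 0, 0, 0, 0, 0, -0.4, -1, 0, 0, 0, 0, 0, -0.7, -1, 0, 0, 0, 0, 0, -1, -1, 0, 0, 0, 0, 0, -1, -1])

```text
time: 13.82
tool_pos: [549.0, 176.0, 294.8]
eef_rot: [[-0.641, -0.767, 0.007], [-0.767, 0.641, 0.003], [-0.007, -0.003, -1.0]]
contact_force: [0.3, -0.7, 1.8]
finger_gap: -0.1
```

Emit:
carry_out(steps=[0, 0, 0, 0, 0, -0.3, -1, 0, 0, 0, 0, 0, -0.6, -1, 0, 0, 0, 0, 0, -1, -1, 0, 0, 0, 0, 0, -1, -1, 0, 0, 0, 0, 0, -1, -1, 0, 0, 0, 0, 0, -1, -1])

```text
time: 14.32
tool_pos: [548.2, 175.5, 375.0]
eef_rot: [[-0.641, -0.767, 0.007], [-0.767, 0.641, 0.004], [-0.008, -0.003, -1.0]]
contact_force: [-0.8, -0.4, -0.1]
finger_gap: -0.5
```

```bash
python3 - <<'E'
from h import *
show([])
cv2.imwrite("pics/s5.png",cv2.resize(snapshot("side")[90:310,150:370,::-1].copy(),None,fx=2.7,fy=2.7,interpolation=cv2.INTER_CUBIC))
E
```

```text
t 14.3167 pos [548.2 175.5 375. ] F [-0.8 -0.4 -0.1]
phi 140.305148940369 r 159.6366018202058
```

View pics/s5.png

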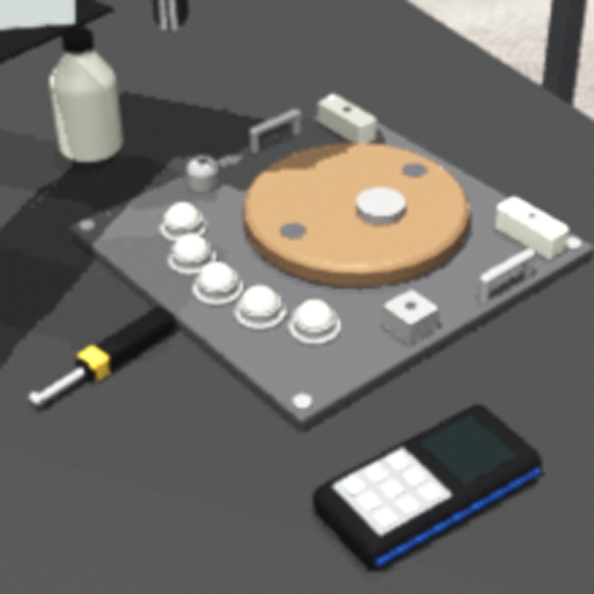

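All five balls are up again ((314,318) to (183,218)), and the gauge, deburrer, bottle and disc look unmoved. The hand is well above the scene, so I'm handing in.

```bash
python3 -c "
from h import *
print(hand_in())"
```

```text
the job is handed in; nothing more can be done
None
```

The closed fingertips ran along all five balls in one low stroke, and the job is handed in; `hand_in` reports no verdict. The stroke started beside the square stop block, which stood at the ball 5 end, and went 5 → 4 → 3 → 2 → 1. The tips stayed at about 35–37 mm over the bench throughout. I paused on each ball to check it, then lifted off beyond ball 1.

- **Press on balls 4 to 1:** the upward force averaged 3.2–3.6 N, which by the spring figures is about 3–4 mm of dip out of 10 mm. By measured tip height the dips were nearer 5 mm on balls 3, 2 and 1. The two disagree by about 1 mm, and both are well short of the bottom.
- **Press on ball 5:** this was the lightest and the least certain. I have one force reading of 2.3 N; the tip height gave about 3.3 mm of dip, and the picture showed the tips on the ball.
- **Final picture:** all five balls were up again. The disc, gauge, deburrer and bottle looked undisturbed, judged by eye only. The tips were about 200 mm over the bench with no contact force, at 14.3 s of the 48 s allowed.

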